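# Load and clamp a block in the tilted drilling jig

## Task

Load the tilted drilling jig for the next angled dowel hole: lay the plain brown offcut, 150 mm long, flat on the sloping bed with its long edge home against the fence at the bottom of the slope, one end home against the small dark end stop and the other end overhanging the bed on the side away from the clamp. Then swing the open toggle clamp over until its pad bears on the offcut, let go, and leave the other things on the bench where they are.

Things in the scene. Friction and masses are not known exactly. Their poses are not given: they have to be found in the camera images.
- workpiece: the workpiece: a plain mid-brown planed timber offcut, 45 mm (x) x 150 mm (y) x 18 mm (z), about 80 g, lying loose on its broad face on the bench to the left or to the right of the jig. Origin: centre of its underside; x across its width, y along its length, z up out of its top. End-for-end symmetrical
- grey_block: bystander: a grey weathered offcut, 50 (x) x 130 (y) x 22 (z) mm, loose on the bench, on the other side of the jig from the workpiece. Origin: centre of its underside
- pliers: bystander: combination pliers with red handles, 49 x 162 x 13 mm, loose at the left. Origin: centre of the underside, y along its length
- tape_measure: bystander: yellow and black tape measure, 66 x 84 x 44 mm, loose at the left, beyond. Origin: centre of the underside
- pencil: bystander: flat red carpenter's pencil, 14 x 175 x 8 mm, loose on the bench near its left edge. Origin: centre of the underside, y along its length
- bed: the jig's bed: ply plate 110 (x) x 230 (y) x 18 (z) mm on a base fixed to the bench, propped at a 30 degree slope, low edge towards the robot's right. Origin: centre of the plate's underside, 50 mm above the bench. z: out of the bed; x: down the slope; y: level, away from the robot, towards the clamp. Its top is at z = 18 mm; its near end (y = -115 mm) overhangs the base, with free air below
- fence (a point): middle of the top edge of the fence face that the workpiece goes against (bed frame 26, -30, 40 mm). The fence stands 22 mm out of the bed along its low edge, from y = -105 to +45 mm, 28 mm thick; axes as the bed's
- corner (a point): the inner corner where the bed's surface, the fence's face (looking to -x) and the dark end stop's face (looking to -y) meet: bed frame 26, -14, 18 mm; axes as the bed's. The stop is 16 mm high, 14 mm thick and reaches 50 mm up the slope. Home, the workpiece's origin is at x = -22.5, y = -75, z = 0 mm from here, and its near 49 mm overhangs the bed's end
- bed_arm (a joint): toggle clamp's hinge, rad: 0 = shut on the bare bed, grows as the arm swings up off the bed, at most 1.43; starts open, 1.0 to 1.4; about 0.18 with its pad on the workpiece. Bar, screw, pad and red lever turn as one; light friction (about 1.5 N at the screw) holds the arm where it is left
- hinge (a point): point on the clamp's hinge axis (bed frame -10, 70, 48 mm); the axis runs parallel to the bed's x; axes as the bed's
- screw (a point): top of the clamp's pad screw, 7 mm across, on the arm, 100 mm from the hinge along the bar and 12 mm above it when shut (bed frame then -10, -30, 60 mm). The steel bar, 8 mm wide, 9 mm deep, runs from the hinge past the screw for 110 mm, its outer side 6 mm below the screw's top. A red lever, 20 mm thick, stands square to the bar, reaching 125 mm from the hinge; clamp open, it lies over, away from the robot
- pad (a point): centre of the underside of the clamp's round black rubber pad, 17 mm across, 42 mm below the screw's top (bed frame -10, -30, 18.6 mm when shut on the bare bed); moves and turns with the arm

How it is judged:
On the way:
1. the workpiece lies on the sloping bed while the clamp is still open (x of workpiece in the frame of corner above -0.05 m and y of workpiece in the frame of corner between -0.12 and -0.05 m and z of workpiece in the frame of corner below 0.015 m and angle between the z axis of workpiece and the z axis of bed, either way round below 0.2 rad and value of joint bed_arm above 0.6 rad), for 0.2 s.
At the end, for the whole second after the job is handed in: The workpiece lies flat on the bed (within 3 degrees, 4 mm), its edge within 4 mm of the fence, its end within 5 mm of the end stop, parallel within 3 degrees, the clamp's pad down on its top (within about 4 mm), all at rest and let go (x of workpiece in the frame of corner above -0.0265 m and y of workpiece in the frame of corner between -0.08 and -0.07 m and z of workpiece in the frame of corner between -0.004 and 0.004 m and angle between the z axis of workpiece and the z axis of bed, either way round below 0.06 rad and angle between the y axis of workpiece and the y axis of bed, either way round below 0.05 rad and z of pad in the frame of workpiece between 0.012 and 0.0235 m and linear speed of workpiece below 0.005 m/s); the robot touches nothing.
It fails at once if a bystander (grey block, pliers, tape measure, pencil) is moved more than 30 mm (distance of any of grey_block, pliers, tape_measure, pencil from where it was at the start of the episode above 0.03 m).
It also fails if it takes over 64 s, if anything falls off the work surface, if the arm or the gripper's body presses on something with over 40 N, if the wrist force passes 120 N, or if a joint passes its speed limit or range.

## Robot

A 6-joint arm with a two-finger parallel gripper is mounted at the origin on a cart in front of the work surface, level with it; the furniture and walls round the work are solid. World frame = base frame: x ahead of the robot, y to its left, z up, the work surface at z = 0. Lengths are in m, angles in rad, forces in N, time in s.
With the tool pointing down it reaches from about 0.275 to 1 m from the base axis. Payload 8.4 kg.
Tool frame: the origin (TCP) lies on the centre line of the jaws, within the pads' length; the fingertips stand 17 mm ahead of it and the grasp point (between the pads) lies 2 mm behind it (bot.tcp_to_tips is the y of the fingertips in the tool frame, in m); y points along the fingers, z is the direction in which the jaws open and shut, and the axes are right-handed (so a half turn about y gives the same grasp; the last joint's range is limited). The gripper opens to 85 mm and grips with 20 to 120 N. Pads are 22 mm wide; open, the fingers measure 114 mm over their backs; the gripper's body (76 mm by 85 mm) begins 54 mm behind the grasp point. The pads swing forward as they close: fully open they stand 13 mm farther back than shut.
Start: joints at [-1.291, 0.353, 1.633, -0, 1.155, -0.002], TCP at [0.174, -0.6, 0.248] pointing down, gripper open.
Joint ranges: [-2.63, 2.63], [-0.92, 2.1], [0.06, 2.66], [-1.3, 4.44], [0, 2.69], [-3.02, 3.02]. Speed limits (rad/s): [2.22, 2.22, 2.79, 3.14, 3.14, 3.14].

## Interface

Orientations are given as a unit quaternion [x, y, z, w].
In Python, from workcell import bot, hand, kinematics, get_obs, vision, hand_in gives the robot as it stands. The module is installed in compiled form; this text tells all that it offers. Calls block until the motion is done:
- bot.reach(position, orientation): joint-space move of the TCP to a pose.
- bot.servo_line(position, ori=None, velocity=0.15): straight line of the TCP; ori=None keeps the orientation; velocity is the mean speed in m/s.
- bot.goto_joints(angles): joint-space move.
- hand.move_gripper(opening, strength=None): finger opening in m; strength is the grip in N (None keeps the last); returns when the fingers have stopped.
- bot.dwell(seconds).
- kinematics.solve_ik(position, orientation): joint angles nearest the present ones, or None.
- get_obs(): the state.
- vision.read_camera(name): name is "scene" or "top" or "wrist"; returns a dict with "frame" (480x640x3 uint8, red, green, blue), "intrinsics" (3x3 intrinsics, pixels), "view" (4x4, takes a point from world to camera coordinates). Camera axes: x right, y down, z forward; pixel columns grow to the right and rows downward; lengths in m; the calibration is good to about 2 mm. The wrist camera is an equidistant fisheye: a pixel r from the principal point sees the ray r / f radians off the axis. A picture is of the moment at which its call begins. There is no depth.
A pose or a line that the arm cannot do raises bot.IKError and nothing moves.
- hand_in(): hands the job in, once; it reports no verdict.
The state is a dict: "time_s": time; "joint_pos": joint angles; "joint_vel": joint speeds; "joint_efforts": joint torques, N m; "position": TCP position; "orientation": TCP orientation; "wrist_force": force on the tool from outside, world axes, zero at the start; "ft_torque": the same for the moment, N m; "gripper_width": finger opening in m.
Only numpy, scipy, OpenCV 4.12 (cv2) and the standard library are available. Lean on these libraries where they do the work, as an engineer would, in place of code of your own. Each camera call takes 0.05 s, during which the arm holds its last target.

## Working session

There is one attempt and no reset: what is moved stays moved. The work goes in short steps, each a Python script; the robot and the scene stay as the last script left them, time stands still between calls to the robot, and variables do not carry over. Pictures are saved under pics/ and viewed, and the job is handed in when it is done.

```bash
mkdir -p pics
python3 - <<'E'
from workcell import bot, hand, kinematics, get_obs, vision
import cv2, numpy as np
o=get_obs(); print(o)
for n in ["scene","top","wrist"]:
    c=vision.read_camera(n); cv2.imwrite(f"pics/{n}0.png",c["frame"][:,:,::-1]); print(n,c["intrinsics"].tolist(),np.round(c["view"],4).tolist())
    np.savez(f"pics/{n}0.npz",**c)
E
```

```text
{'time_s': 0.0, 'joint_pos': array([-1.29142014e+00,  3.53634182e-01,  1.63416484e+00, -1.65393912e-05,
        1.15521503e+00, -2.39992229e-03]), 'joint_vel': array([ 0.00085555, -0.00098708, -0.00102116,  0.00024292,  0.00039544,
       -0.00100706]), 'joint_efforts': array([-8.55952421e-04, -6.05257487e+01, -3.42063546e+01, -1.03555330e-04,
        9.42182407e-03,  1.24173397e-05]), 'position': array([ 0.17365328, -0.59989707,  0.24755726]), 'orientation': array([-0.09937064,  0.70059703, -0.69960304,  0.09922129]), 'wrist_force': array([ 1.29841279,  0.62246541, -0.01864637]), 'ft_torque': array([-0.01391089,  0.00214374, -0.02542742]), 'gripper_width': 0.08575279235634853}
scene [[607.9074873243057, 0.0, 322.10183763567255], [0.0, 607.9074873243057, 227.34671694807867], [0.0, 0.0, 1.0]] [[0.8592, -0.5116, 0.0091, -0.5055], [-0.2958, -0.5112, -0.8069, 0.2319], [0.4174, 0.6906, -0.5906, 1.1963], [0.0, 0.0, 0.0, 1.0]]
top [[520.7421918077866, 0.0, 314.78830500496025], [0.0, 520.7421918077866, 246.65833135785348], [0.0, 0.0, 1.0]] [[0.0737, -0.9973, 0.0055, -0.0624], [-0.9756, -0.0732, -0.2069, 0.5917], [0.2067, 0.0099, -0.9783, 1.2424], [0.0, 0.0, 0.0, 1.0]]
wrist [[371.64829954431775, 0.0, 318.46124603100077], [0.0, 371.64829954431775, 245.13368077799188], [0.0, 0.0, 1.0]] [[0.2784, -0.9605, -0.0016, -0.6239], [-0.9265, -0.269, 0.263, -0.0341], [-0.253, -0.0717, -0.9648, 0.3791], [0.0, 0.0, 0.0, 1.0]]
```

View pics/top0.png

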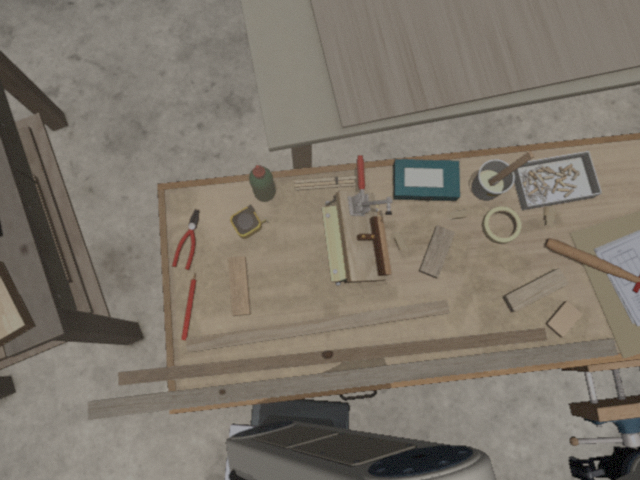

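View pics/scene0.png

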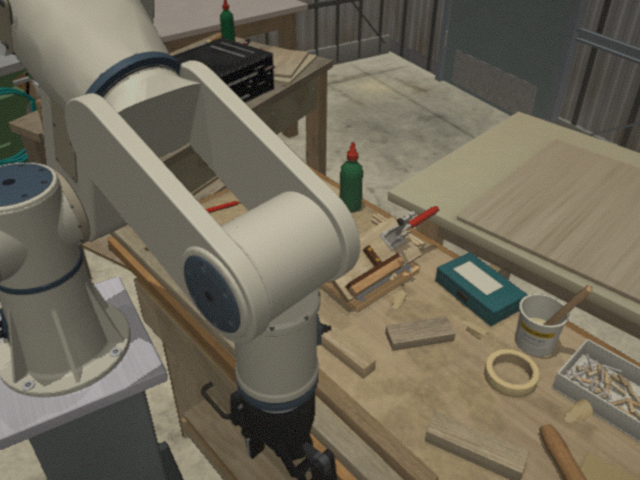

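View pics/wrist0.png

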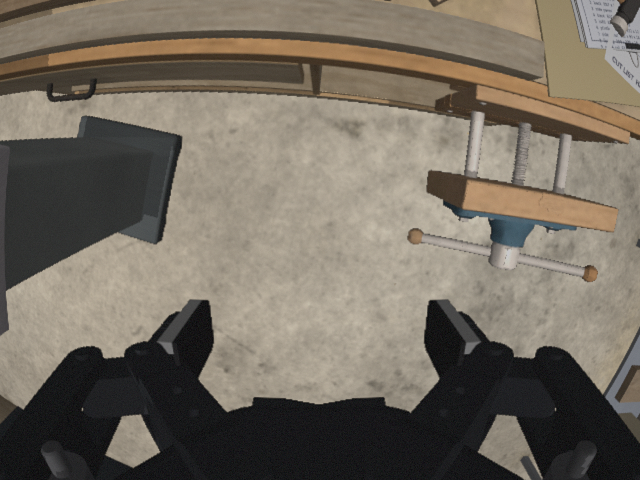

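Run:
```python
import cv2
a=cv2.imread("pics/top0.png")[140:320,160:470]
cv2.imwrite("pics/top0z.png",cv2.resize(a,(800,464),interpolation=cv2.INTER_CUBIC))
a=cv2.imread("pics/scene0.png")[140:400,300:560]
cv2.imwrite("pics/scene0z.png",cv2.resize(a,(600,600),interpolation=cv2.INTER_CUBIC))
```

```text
(no output)
```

View pics/top0z.png

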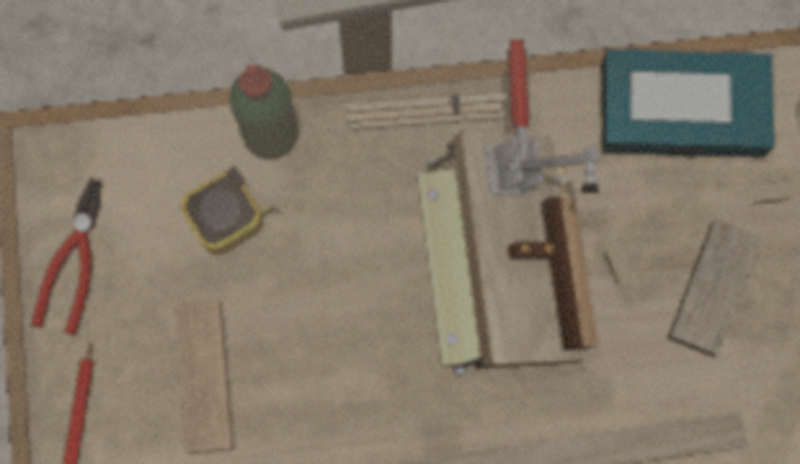

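View pics/scene0z.png

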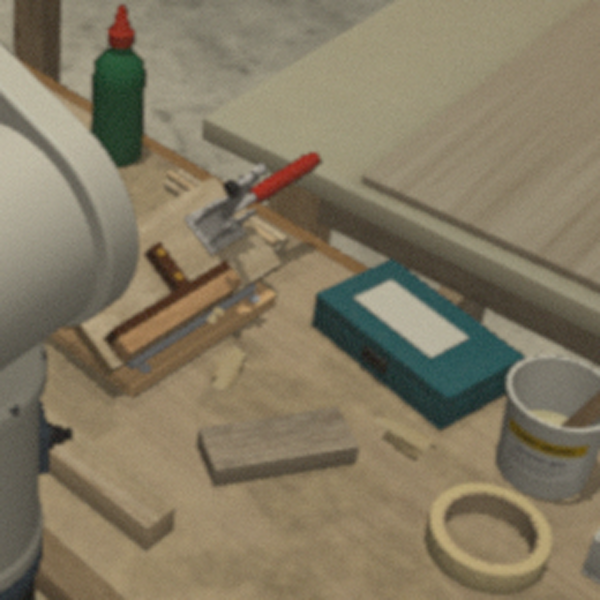

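```bash
cat > h.py <<'E'
import numpy as np, cv2
from scipy.spatial.transform import Rotation as R
def ray(c,uv,fish=False):
    K=c["intrinsics"];V=c["view"]
    x=(uv[0]-K[0,2])/K[0,0];y=(uv[1]-K[1,2])/K[1,1]
    if fish:
        r=np.hypot(x,y); d=np.array([x/r*np.sin(r),y/r*np.sin(r),np.cos(r)]) if r>0 else np.array([0,0,1.])
    else: d=np.array([x,y,1.]);d/=np.linalg.norm(d)
    Rm=V[:3,:3]; return -Rm.T@V[:3,3], Rm.T@d
def onz(c,uv,z,fish=False):
    o,d=ray(c,uv,fish); return o+d*(z-o[2])/d[2]
def proj(c,p,fish=False):
    q=c["view"][:3,:3]@p+c["view"][:3,3];K=c["intrinsics"]
    if fish:
        s=np.hypot(q[0],q[1]);th=np.arctan2(s,q[2]);x,y=q[0]/s*th,q[1]/s*th
    else: x,y=q[0]/q[2],q[1]/q[2]
    return np.array([K[0,0]*x+K[0,2],K[1,1]*y+K[1,2]])
def tri(rs):
    A=np.zeros((3,3));b=np.zeros(3)
    for o,d in rs:
        P=np.eye(3)-np.outer(d,d);A+=P;b+=P@o
    p=np.linalg.solve(A,b); return p,[np.linalg.norm(np.cross(p-o,d)) for o,d in rs]
E
python3 - <<'E'
from h import *
c=dict(np.load("pics/top0.npz"))
s=2.5806
for n,p,z in [("wp",(180,302),.018),("wp",(220,300),.018),("wp",(232,448),.018),("wp",(190,452),.018),("grey",(712,265),.022),("bottle",(265,130),0),("fence lo",(595,345),.05),("fence hi",(568,197),.05),("tape",(222,210),.04)]:
    print(n,np.round(onz(c,(p[0]/s+160,p[1]/s+140),z),4))
E
```

```text
wp [0.5604 0.1987 0.018 ]
wp [0.5654 0.1591 0.018 ]
wp [0.4198 0.1325 0.018 ]
wp [0.4129 0.173  0.018 ]
grey [ 0.6372 -0.3301  0.022 ]
bottle [0.7515 0.1333 0.    ]
fence lo [ 0.5425 -0.2125  0.05  ]
fence hi [ 0.689  -0.1792  0.05  ]
tape [0.6525 0.1632 0.04  ]
```

Run:
```python
from h import *
from workcell import bot, hand, kinematics, get_obs, vision
o=get_obs(); print(np.round(R.from_quat(o["orientation"]).as_matrix(),3))
yaw=np.deg2rad(11)
for sgn in (1,-1):
    zt=sgn*np.array([-np.sin(yaw),np.cos(yaw),0]); yt=np.array([0,0,-1.]); 
    M=np.c_[np.cross(yt,zt),yt,zt]; q=R.from_matrix(M).as_quat()
    j=kinematics.solve_ik([.5,-.0,.40],q); print(sgn,j)
zt=-np.array([-np.sin(yaw),np.cos(yaw),0]) if False else None
best=None
for sgn in (1,-1):
    zt=sgn*np.array([-np.sin(yaw),np.cos(yaw),0]); yt=np.array([0,0,-1.]); q=R.from_matrix(np.c_[np.cross(yt,zt),yt,zt]).as_quat()
    j=kinematics.solve_ik([.5,0,.40],q)
    if j is not None and (best is None or abs(j[5])<abs(best[0][5])): best=(j,q)
q=best[1]
for i,p in enumerate([[.46,.12,.33],[.48,-.12,.36]]):
    bot.reach(p,q); bot.dwell(.2)
    c=vision.read_camera("wrist"); cv2.imwrite(f"pics/w{i+1}.png",c["frame"][:,:,::-1]); np.savez(f"pics/w{i+1}.npz",**c)
    print(get_obs()["time_s"],get_obs()["position"])
c=vision.read_camera("scene"); cv2.imwrite(f"pics/scene1.png",c["frame"][:,:,::-1]); np.savez(f"pics/scene1.npz",**c)
```

```text
[[-0.961 -0.     0.278]
 [-0.278  0.001 -0.961]
 [-0.    -1.    -0.001]]
1 [-3.00000450e-03  3.73073191e-02  1.69244649e+00 -4.44089210e-16
  1.41183884e+00 -1.76578255e+00]
-1 [-0.003       0.03730732  1.69244649  0.          1.41183884  1.3758101 ]
3.15 [0.46010895 0.1196939  0.32994685]
4.3583 [ 0.48014517 -0.1189379   0.35988798]
```

View pics/w1.png

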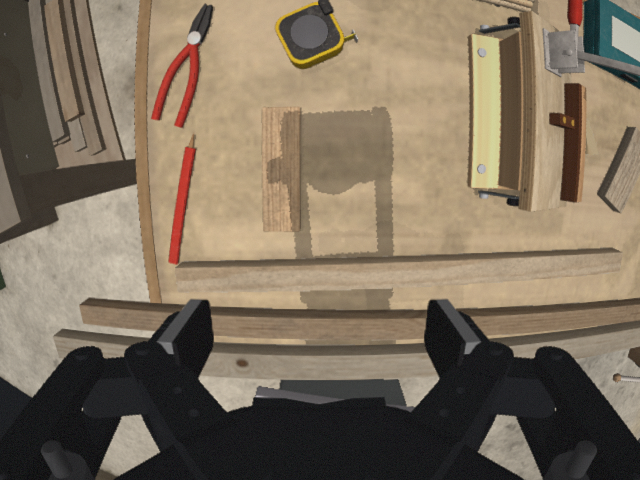

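View pics/w2.png

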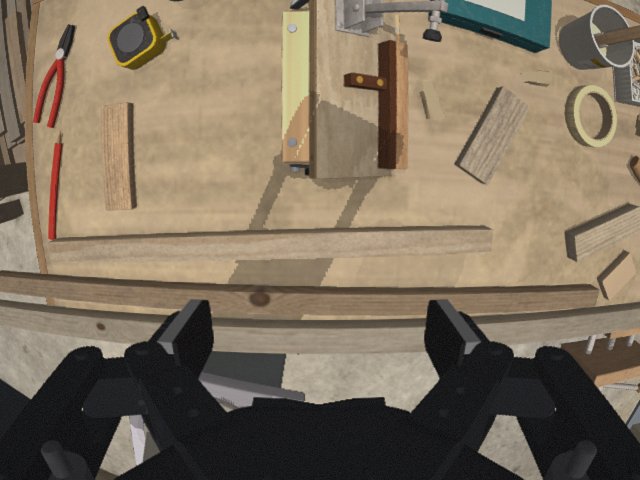

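View pics/scene1.png

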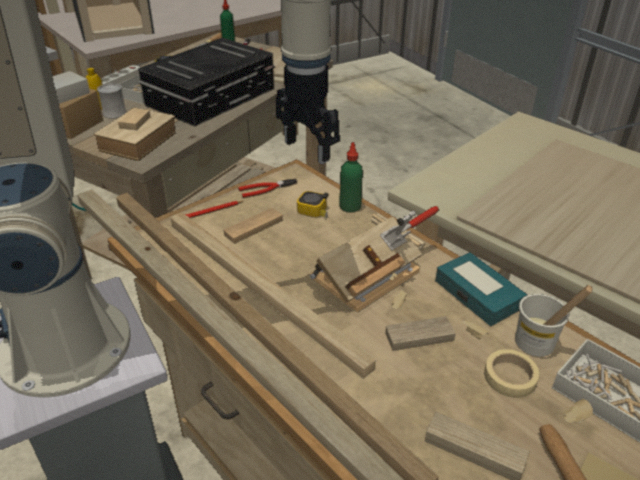

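Run:
```python
import cv2
a=cv2.imread("pics/w2.png")[0:200,270:450]
cv2.imwrite("pics/w2z.png",cv2.resize(a,None,fx=3,fy=3,interpolation=cv2.INTER_CUBIC))
a=cv2.imread("pics/scene1.png")[200:320,300:450]
cv2.imwrite("pics/scene1z.png",cv2.resize(a,None,fx=5,fy=5,interpolation=cv2.INTER_CUBIC))
a=cv2.imread("pics/w1.png")[0:220,450:640]
cv2.imwrite("pics/w1z.png",cv2.resize(a,None,fx=2.7,fy=2.7,interpolation=cv2.INTER_CUBIC))
```

```text
(no output)
```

View pics/w2z.png

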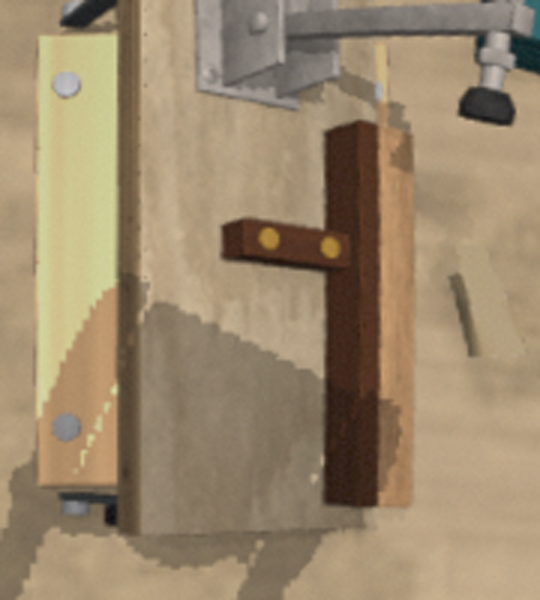

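View pics/scene1z.png

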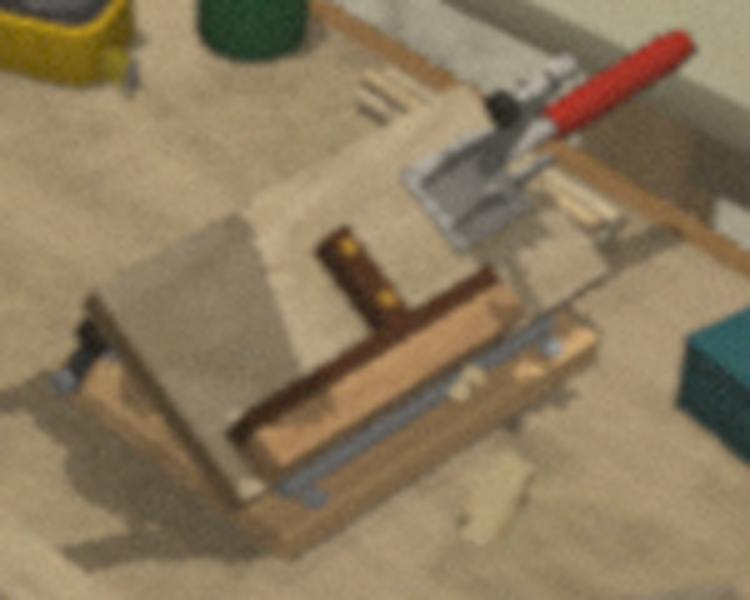

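View pics/w1z.png

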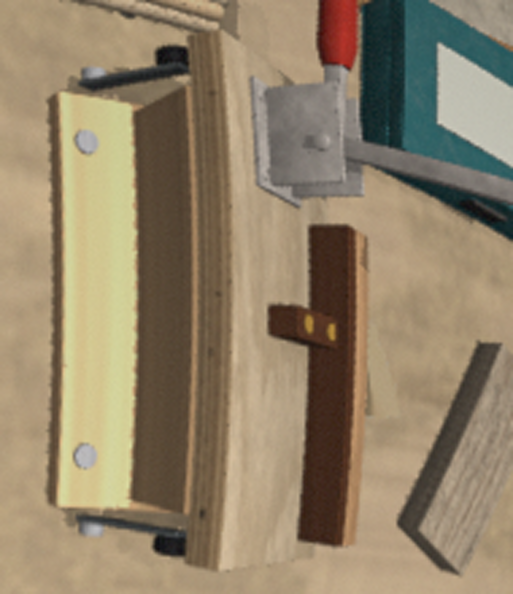

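```bash
cat >> h.py <<'E'
S,C=np.sin(np.pi/6),np.cos(np.pi/6)
def fit2(L,W):
    L=np.array(L);W=np.array(W);l=L-L.mean(0);w=W-W.mean(0)
    a=np.arctan2((l[:,0]*w[:,1]-l[:,1]*w[:,0]).sum(),(l*w).sum())
    M=np.array([[np.cos(a),-np.sin(a)],[np.sin(a),np.cos(a)]])
    t=W.mean(0)-M@L.mean(0); return a,t,W-(L@M.T+t)
E
python3 - <<'E'
from h import *
feats={ # bed pt: {img: zoom pix}
(26,-105,18):{"w2":(325,503),"w1":(301,540)},
(26,45,18):{"w2":(325,131),"w1":(309,226)},
(-24,-14,18):{"w2":(223,259),"w1":(268,339)},
(-55,-115,18):{"w2":(140,533),"w1":(215,568)},
}
off={"w2":(270,0,3),"w1":(450,0,2.7)}
cams={k:dict(np.load(f"pics/{k}.npz")) for k in off}
for use in (["w1"],["w2"],["w1","w2"]):
    L=[];W=[]
    for f,d in feats.items():
        f=np.array(f)/1000
        for k in use:
            ox,oy,s=off[k];u=((d[k][0]+.5)/s-.5+ox,(d[k][1]+.5)/s-.5+oy)
            z=.05+f[2]*C-f[0]*S
            W.append(onz(cams[k],u,z,True)[:2]); L.append([f[1],-(f[0]*C+f[2]*S)])
    a,t,r=fit2(L,W); print(use,a,np.rad2deg(a),t); print(np.round(r*1000,1).tolist())
# workpiece
for k in ("w1","w2"):
    im=cams[k]["frame"]; 
    cv2.imwrite(f"pics/{k}wp.png",cv2.resize(im[90:240,(245 if k=='w1' else 90):(325 if k=='w1' else 150),::-1],None,fx=4,fy=4,interpolation=cv2.INTER_CUBIC))
E
```

```text
['w1'] 0.18611361332578835 10.66352455349743 [ 0.63221869 -0.12752104]
[[1.0, -2.8], [-0.4, 0.6], [-1.3, -0.8], [0.7, 3.0]]
['w2'] 0.18509834414438298 10.6053539143332 [ 0.63273389 -0.12736229]
[[0.4, -0.6], [-0.8, 0.9], [0.0, -1.2], [0.4, 1.0]]
['w1', 'w2'] 0.18560715106467127 10.634506403452768 [ 0.63247628 -0.12744161]
[[0.8, -2.9], [0.7, -0.5], [-0.6, 0.6], [-0.6, 0.9], [-1.6, -0.9], [0.3, -1.1], [0.5, 2.8], [0.7, 1.1]]
```

View pics/w1wp.png

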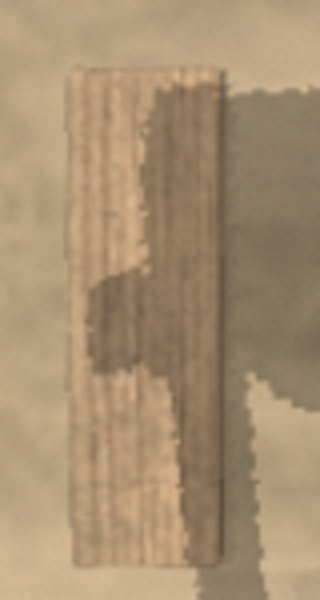

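View pics/w2wp.png

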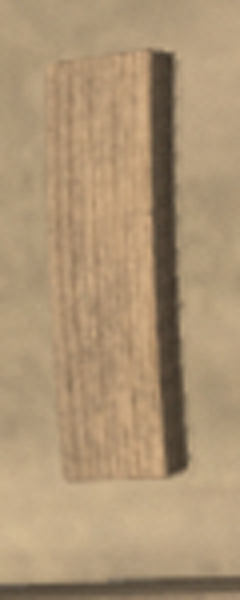

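```bash
cat >> h.py <<'E'
A0=0.1855; O0=np.array([.6326,-.1274,.05])
yb=np.array([np.cos(A0),np.sin(A0),0]); hh=np.array([np.sin(A0),-np.cos(A0),0]); ez=np.array([0,0,1.])
xb=C*hh-S*ez; zb=S*hh+C*ez; RB=np.c_[xb,yb,zb]
def b2w(p): return O0+RB@(np.array(p)/1000)
def w2b(p): return RB.T@(np.array(p)-O0)*1000
QB=R.from_matrix(np.c_[np.cross(-zb,-xb),-zb,-xb]).as_quat()   # tool y=-zb, jaw along -xb
E
python3 - <<'E'
from h import *
c=dict(np.load("pics/w1.npz"))
L=[];W=[]
for u,l in [((70,68),(75,22.5)),((221,68),(75,-22.5)),((221,566),(-75,-22.5)),((74,567),(-75,22.5))]:
    W.append(onz(c,((u[0]+.5)/4-.5+245,(u[1]+.5)/4-.5+90),.018,True)[:2]); L.append(np.array(l)/1000)
a,t,r=fit2(L,W); print("wp w1",a,t,np.round(r*1000,1).tolist())
c=dict(np.load("pics/w2.npz"));L2=[];W=[]
for u in [(46,60),(150,50),(166,476),(67,481)]:
    W.append(onz(c,((u[0]+.5)/4-.5+90,(u[1]+.5)/4-.5+90),.018,True)[:2])
a,t,r=fit2(L,W); print("wp w2",a,t,np.round(r*1000,1).tolist())
for u in [(487,117),(505,35),(290,25)]:
    o,d=ray(c,(u[0]/3+270,u[1]/3),True); ob=w2b(o);db=RB.T@d
    p=ob+db*(-10-ob[0])/db[0]; v=p[1:]-[70,48]; print(np.round(p,1),np.hypot(*v), np.arctan2(v[1],-v[0]))
print(np.arctan2(-29.4,100),np.arctan2(12,100))
o=0
from workcell import kinematics
for p in ([-10-6.5,-141,27],[-10,80,140],[-10,0,80]): print(p,b2w(p),kinematics.solve_ik(b2w(p),QB))
E
```

```text
wp w1 0.18255204800500435 [0.49067357 0.1710869 ] [[0.2, -0.4], [-0.7, 0.3], [0.6, 0.1], [-0.0, -0.0]]
wp w2 0.18569626510422857 [0.49104527 0.1710293 ] [[0.8, -0.3], [-1.3, 0.4], [0.4, 1.1], [0.1, -1.2]]
[-10.   18.1 136.4] 102.50846445203051 1.0401668686493508
[-10.   42.7 144.6] 100.35511199983881 1.2951890630004315
[-10.   74.   42.4] 6.838804278192983 -2.1890574963812344
-0.28594315801443876 0.11942892601833845
[-16.5, -141, 27] [ 0.49387338 -0.15262988  0.08163269] [-0.54054581  0.59114241  1.80197898  0.42209479  1.14981275 -2.55012509]
[-10, 80, 140] [ 0.72254091 -0.17293237  0.17624356] [-0.41839257  0.75953632  1.21422479  0.42556702  1.49228981 -2.27898697]
[-10, 0, 80] [ 0.63838024 -0.15820209  0.12428203] [-0.44640261  0.69318112  1.47033265  0.42846398  1.32965253 -2.38119469]
```

```bash
cat >> h.py <<'E'
QB=R.from_matrix(np.c_[np.cross(-zb,xb),-zb,xb]).as_quat()
def qdown(a):
    z=np.array([np.sin(a),-np.cos(a),0]); y=-ez; return R.from_matrix(np.c_[np.cross(y,z),y,z]).as_quat()
def save(vision,n,name):
    c=vision.read_camera(n); cv2.imwrite(f"pics/{name}.png",c["frame"][:,:,::-1]); np.savez(f"pics/{name}.npz",**c); return c
E
python3 - <<'E'
from h import *
from workcell import bot, hand, kinematics, get_obs, vision
a=.184; c=np.array([.4908,.1711])-.052*np.array([np.cos(a),np.sin(a)]); q=qdown(a)
bot.reach([*c,.10],q)
bot.servo_line([*c,.020],velocity=.1)
o=get_obs();print(o["time_s"],o["position"],o["wrist_force"])
hand.move_gripper(.03,80)
o=get_obs();print(o["time_s"],o["position"],o["wrist_force"],o["gripper_width"])
bot.servo_line([*c,.24],velocity=.2)
o=get_obs();print(o["time_s"],o["position"],o["wrist_force"],o["gripper_width"])
save(vision,"wrist","w3");save(vision,"scene","scene3")
for p in ([3.5-5,-89-8-52,60],[3.5,-141,38]): print(kinematics.solve_ik(b2w(p),QB))
E
```

```text
6.7917 [0.44006718 0.16164075 0.02039185] [ 0.34459902 -0.49776857  0.57965011]
7.275 [0.43997395 0.16174059 0.02084712] [-2.34457934 -0.52765964 11.92790792] 0.04333514119686061
8.525 [0.43900944 0.1613294  0.23899111] [-0.07274275  0.23382498 -0.86010265] 0.042625838030325394
[-0.58439288  0.57617463  1.76305858  0.39356976  1.21144616  0.58410586]
[-0.56783242  0.60889409  1.76665143  0.40663592  1.1734467   0.58047861]
```

View pics/w3.png

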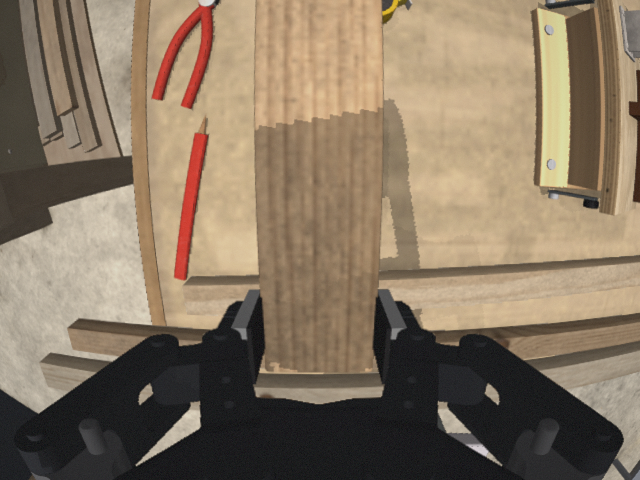

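View pics/scene3.png

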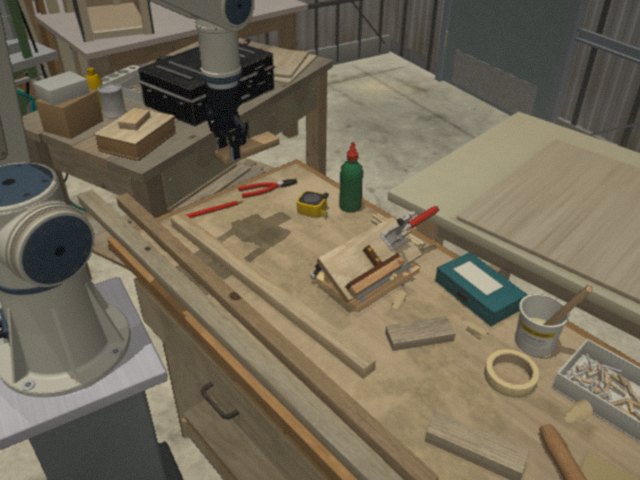

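```bash
cat > place.py <<'E'
from h import *
from workcell import bot, hand, kinematics, get_obs, vision
def F(): 
    return RB.T@get_obs()["wrist_force"]
def st(m):
    o=get_obs();print(m,round(o["time_s"],2),np.round(w2b(o["position"]),1),np.round(F(),1),round(o["gripper_width"],4),flush=True)
def until(p,step,n,axis,lim,v=.03):
    p=np.array(p,float); f0=F()
    for i in range(n):
        p=p+step; bot.servo_line(b2w(p),velocity=v)
        if abs((F()-f0)[axis])>lim: break
    st(f"until{axis}"); return p
E
python3 - <<'E'
from place import *
p=np.array([3.5-5,-89-8-52,38+60])
bot.reach(b2w(p),QB); st("above")
p[2]=38+5; bot.servo_line(b2w(p),velocity=.15); st("low")
p=until(p,np.array([0,0,-1.]),9,2,2.5)
save(vision,"wrist","w4");save(vision,"scene","scene4");np.save("p.npy",p)
E
```

```text
above 10.05 [  -2.3 -148.6   97.7] [-0.3  0.2 -1.4] 0.0431
low 10.57 [  -2.1 -148.4   43.2] [ 0.4  0.6 -1.1] 0.043
until2 11.82 [  -1.4 -148.9   38.5] [-0.3 -1.8  4.1] 0.043
```

View pics/w4.png

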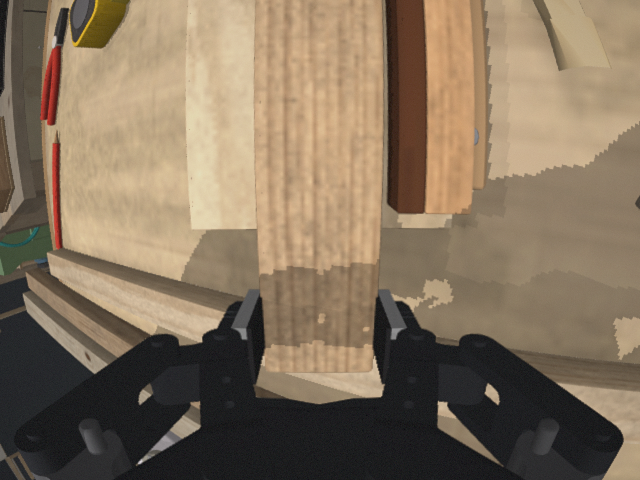

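View pics/scene4.png

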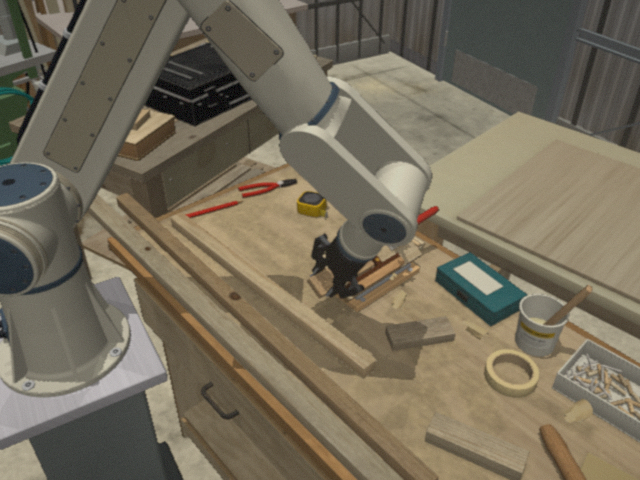

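Run:
```python
from place import *
p=np.load("p.npy")
p=until(p,np.array([1.,0,0]),10,0,6)
p=until(p,np.array([0,1.,0]),14,1,7)
st("x"); np.save("p.npy",p); print(p)
hand.move_gripper(.075); st("open")
bot.dwell(.2)
bot.servo_line(b2w(p+[-0,0,60]),velocity=.15);st("up")
save(vision,"wrist","w5");save(vision,"top","top5")
```

```text
until0 13.42 [   3.3 -148.6   38.4] [-7.8 -0.3  6.3] 0.0429
until1 13.92 [   3.3 -148.3   38.3] [-6.6 -8.8 11. ] 0.0433
x 13.92 [   3.3 -148.3   38.3] [-6.6 -8.8 11. ] 0.0433
[   4.5 -147.    38. ]
open 14.33 [   4.6 -146.9   37.8] [ 0.1 -0.1 -0. ] 0.0751
up 15.08 [   4.4 -147.2   97.6] [ 0.8 -0.8 -1. ] 0.0749
```

View pics/w5.png

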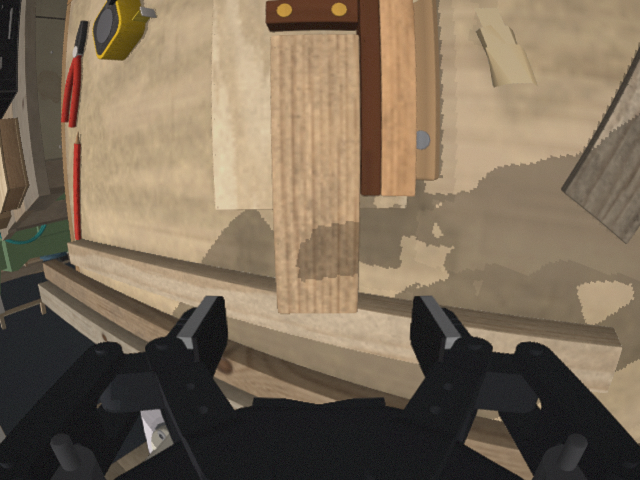

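Run:
```python
from place import *
hand.move_gripper(0.0,40); st("shut")
bot.servo_line(b2w([4.5,-195,98]),velocity=.2)
bot.servo_line(b2w([4.5,-195,39]),velocity=.2); st("low")
bot.servo_line(b2w([4.5,-187,39]),velocity=.1); st("near")
p=until([4.5,-187,39],np.array([0,1.,0]),20,1,6)
bot.dwell(.1); st("pushed"); save(vision,"wrist","w6")
bot.servo_line(b2w(p+[0,-10,0]),velocity=.1)
bot.servo_line(b2w(p+[0,-10,60]),velocity=.2);st("up")
save(vision,"wrist","w7");save(vision,"top","top7")
```

```text
shut 15.88 [   4.5 -147.    98. ] [-0.3 -0.4 -0.2] -0.0
low 16.72 [   4.5 -194.5   39.1] [ 0.7 -0.1  0.9] 0.0002
near 16.97 [   5.  -185.7   40.3] [-1.5 -0.2 -0.6] 0.0
until1 20.22 [   4.4 -175.4   38.9] [ 0.9 -8.8  5.2] -0.0001
pushed 20.32 [   4.4 -175.4   38.9] [ 1.8 -8.9  3.8] 0.0004
up 21.07 [   4.6 -183.6   99.3] [-0.1  0.1  0. ] 0.0002
```

View pics/w7.png

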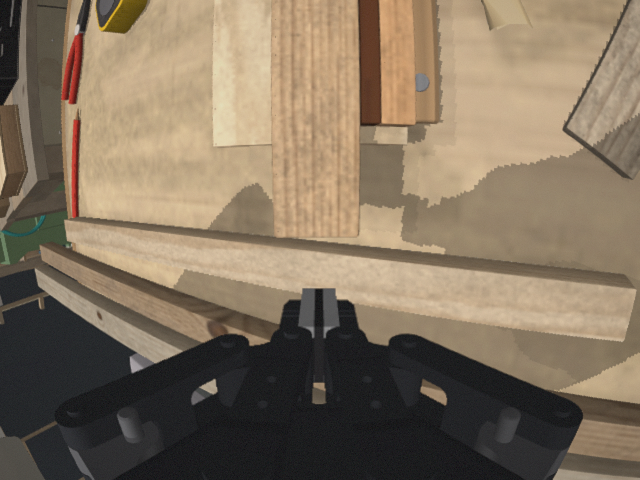

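Run:
```python
from place import *
bot.reach(b2w([0,-150,200]),QB); st("view")
save(vision,"wrist","w8")
print(kinematics.solve_ik(b2w([-10,92,230]),QB),kinematics.solve_ik(b2w([-10,92,139]),QB),kinematics.solve_ik(b2w([-10,5,85]),QB))
```

```text
view 21.68 [  -0.  -150.   199.5] [ 0.1  0.3 -1.2] 0.0001
[-0.45359264  0.75909045  1.04221037  0.41484285  1.66341478  0.90232834] [-0.40971373  0.77556653  1.18560001  0.42798799  1.50044114  0.8751407 ] [-0.44514744  0.69565021  1.45408927  0.42756062  1.34175022  0.7672553 ]
```

View pics/w8.png

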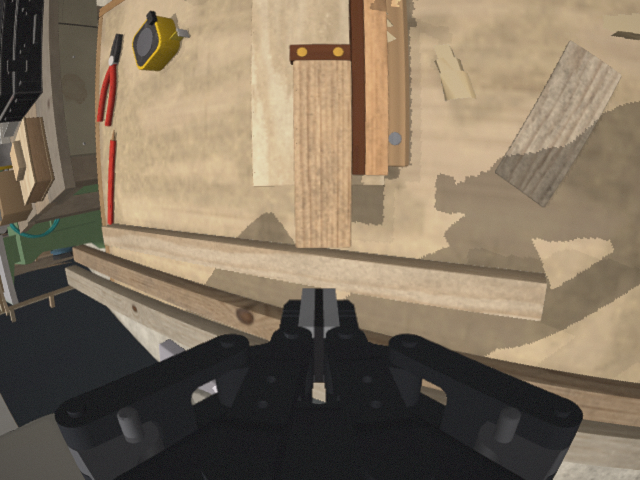

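The picture shows the offcut home: its far end is on the stop at about (322,60) and its edge is along the fence at x≈352. Next is the clamp.

Run:
```python
from place import *
bot.reach(b2w([-10,-60,260]),QB); st("up")
bot.servo_line(b2w([-10,92,235]),velocity=.3); st("over")
bot.servo_line(b2w([-10,92,139]),velocity=.15); st("behind")
save(vision,"scene","scene9");save(vision,"wrist","w9")
```

```text
up 22.23 [-10.  -60.4 258.1] [-0.1 -1.  -1. ] -0.0003
over 22.9 [ -9.5  90.9 233.5] [ 0.5 -0.6  1. ] -0.0001
behind 23.69 [ -9.9  92.2 140.5] [-0.5 -0.8  0.5] 0.0002
```

View pics/scene9.png

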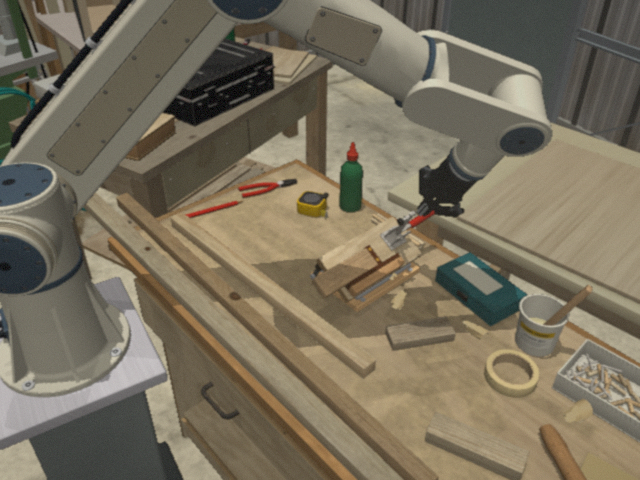

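View pics/w9.png

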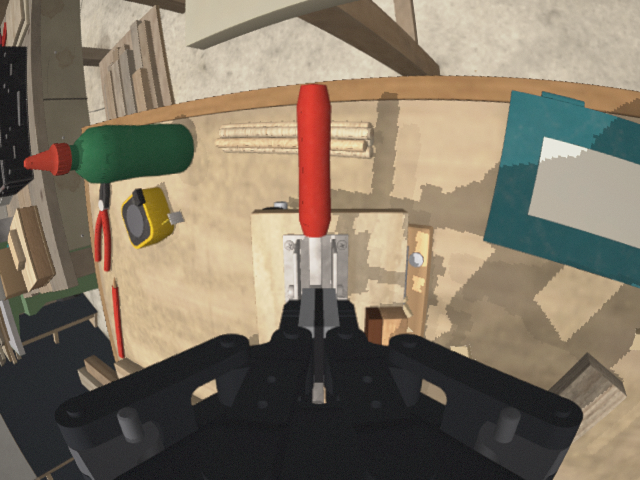

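Run:
```python
from place import *
def tcp(th,s=75):
    y=70-s*np.cos(th)+6*np.sin(th); z=48+s*np.sin(th)+6*np.cos(th); return [-10,y+11,z+17]
f0=F(); print(tcp(1.3))
for i,th in enumerate(np.arange(1.36,.10,-.04)):
    bot.servo_line(b2w(tcp(th)),velocity=.05); d=F()-f0
    if i%4==0 or th<.4: st(f"{th:.2f}")
    if np.linalg.norm(d)>(7 if th<.45 else 9): st(f"stop {th:.2f}"); break
    if th<.33: pass
save(vision,"wrist","w10"); save(vision,"scene","scene10")
```

```text
[-10, np.float64(66.71893696565911), np.float64(138.871856878037)]
1.36 24.36 [-10.   71.1 139.9] [-0.7  0.  -0. ] -0.0002
1.20 25.36 [-10.   59.1 137. ] [-0.2  0.9  0.7] -0.0002
1.04 26.36 [-10.   47.9 132.6] [0.4 1.4 1.6] -0.0002
0.88 27.36 [-10.   37.6 126.4] [0.7 0.1 0.1] -0.0
0.72 28.36 [-10.   28.3 118.7] [1.3 0.2 0.6] -0.0002
0.56 29.36 [-10.   20.4 109.6] [0.8 0.3 0.1] -0.0
0.40 30.36 [-10.1  14.1  99.4] [ 1.2 -0.6  0.2] -0.0001
0.36 30.61 [-10.   12.8  96.7] [0.1 0.2 0.5] -0.0002
0.32 30.86 [-10.   11.5  94. ] [ 0.9 -0.8  1. ] 0.0002
0.28 31.11 [-10.   10.4  91.2] [0.4 0.2 0.4] 0.0001
0.24 31.36 [-10.    9.4  88.4] [-0.5  0.   0.7] 0.0001
0.20 31.61 [-10.    8.6  85.5] [-0.1 -0.5 -0. ] 0.0002
0.16 31.86 [-10.    8.1  83.4] [ 0.3 -0.7  5.3] 0.0001
0.12 32.11 [-9.9  8.1 82.9] [-2.8 -3.5 18.1] 0.0
stop 0.12 32.11 [-9.9  8.1 82.9] [-2.8 -3.5 18.1] 0.0
```

View pics/w10.png

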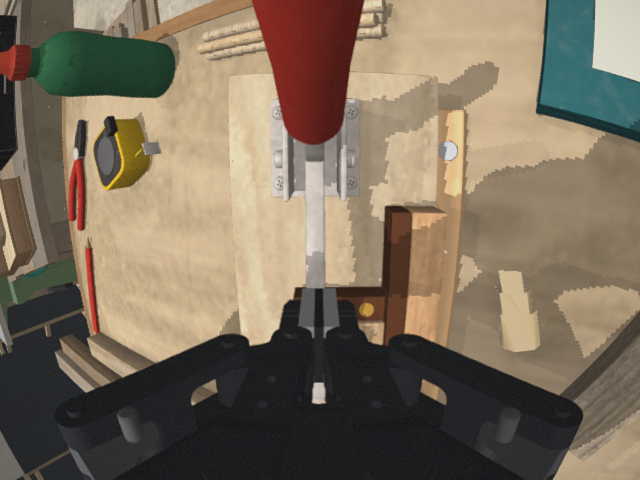

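View pics/scene10.png

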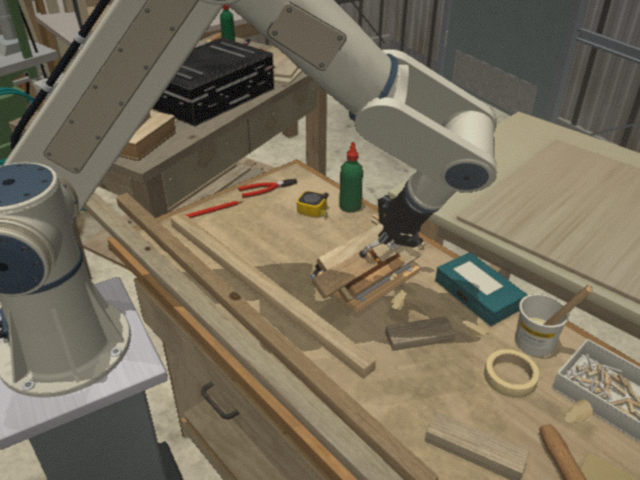

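Contact came at about 0.17 rad, with the force rising there, so the pad is on the piece. Now I'll back off and check.

Run:
```python
from place import *
bot.servo_line(b2w([-10,8.1,100]),velocity=.1)
bot.servo_line(b2w([-10,-20,170]),velocity=.2)
bot.reach(b2w([0,-150,200]),QB); st("view")
save(vision,"wrist","w11")
bot.reach([.30,.12,.36],qdown(A0)); st("away"); bot.dwell(.2)
save(vision,"wrist","w12");save(vision,"scene","scene12");save(vision,"top","top12")
a=cv2.imread("pics/scene12.png")[200:320,300:450]
cv2.imwrite("pics/scene12z.png",cv2.resize(a,None,fx=5,fy=5,interpolation=cv2.INTER_CUBIC))
```

```text
view 33.68 [-1.000e-01 -1.501e+02  1.992e+02] [ 0.4 -0.   0. ] 0.0002
away 35.38 [-418.5 -280.8  116.2] [-0.2 -0.1 -0.9] -0.0002
```

View pics/w11.png

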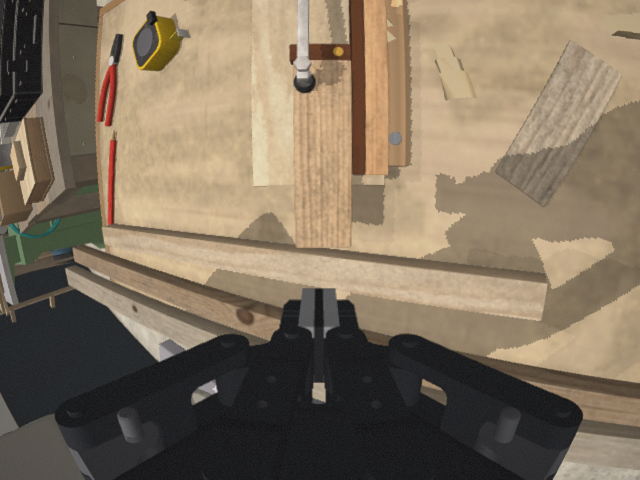

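View pics/scene12z.png

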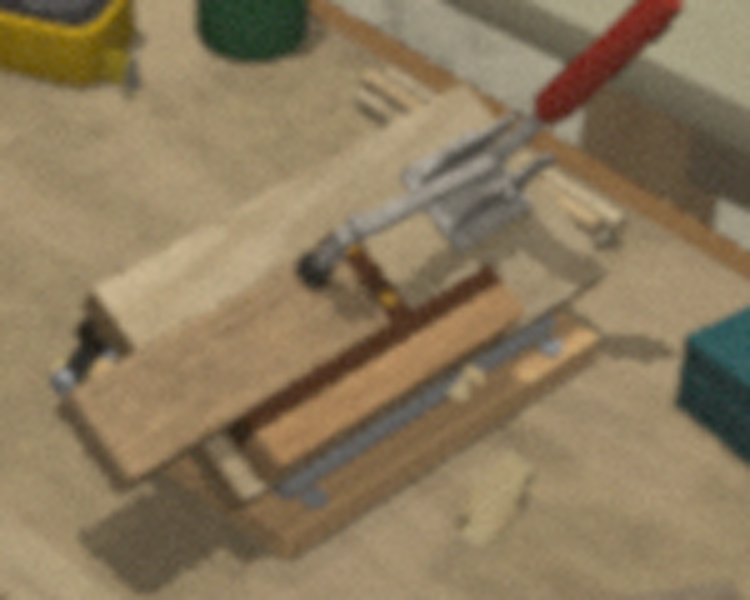

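Run:
```python
from h import *
for n in ("w8","w11"):
    c=dict(np.load(f"pics/{n}.npz"))
    for u in [(296,247.5),(351.5,247),(351,150),(350.5,90)]:
        o,d=ray(c,u,True);ob=w2b(o);db=RB.T@d; print(n,u,np.round(ob+db*(36-ob[2])/db[2],1))
c=dict(np.load("pics/w11.npz"))
a=c["frame"][30:270,270:430,::-1]; cv2.imwrite("pics/w11z.png",cv2.resize(a,None,fx=2.5,fy=2.5,interpolation=cv2.INTER_CUBIC))
```

```text
w8 (296, 247.5) [ -18.9 -163.9   36. ]
w8 (351.5, 247) [  26.1 -163.5   36. ]
w8 (351, 150) [ 24.4 -85.8  36. ]
w8 (350.5, 90) [ 23.9 -38.6  36. ]
w11 (296, 247.5) [ -19.  -163.9   36. ]
w11 (351.5, 247) [  25.9 -163.5   36. ]
w11 (351, 150) [ 24.3 -85.9  36. ]
w11 (350.5, 90) [ 23.8 -38.8  36. ]
```

View pics/w11z.png

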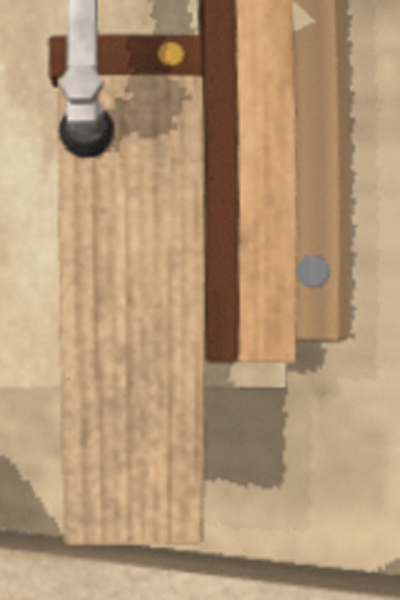

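View pics/top12.png

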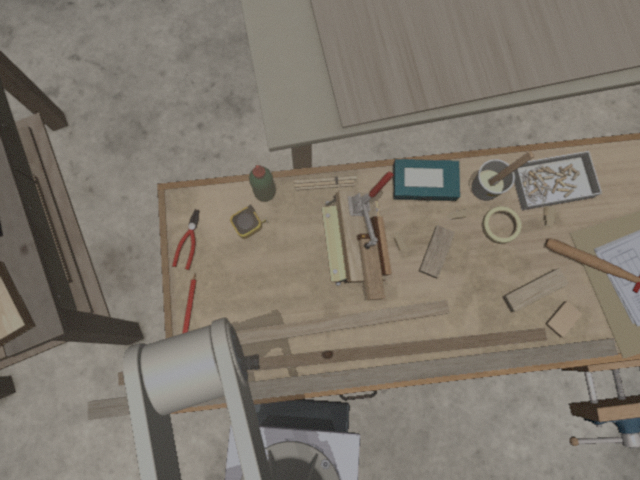

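```bash
python3 -c "
from workcell import hand_in,get_obs
print(get_obs()['time_s']); hand_in()"
```

```text
35.725
the job is handed in; nothing more can be done
```

The offcut is clamped in the jig and I handed the job in at 35.7 s; no verdict was reported.

**What I did:** I gripped the offcut across its width near one end, laid it on the sloping bed and slid it against the fence. It stopped about 7 mm short of the end stop, so I let go and nudged its near end with shut fingers until it met the stop. I then pushed the clamp bar over from behind until the pad met the wood, at about 0.17 rad. The push peaked at about 18 N. I backed off and moved the arm clear.

**Last checks:**

| Check | Measured | Expected |
|---|---|---|
| Offcut's near end, bed y | about -163.7 mm | -164 mm |
| Edge at the fence, bed x | 24 to 26 mm | 26 mm |

- **Squareness:** the 2 mm change in the fence reading would mean about 0.018 rad out of parallel, within the limit. It may only be measuring error, since the edge looks flush with the fence in the picture.
- **Clamp:** after I let go, the pictures show the pad down on the top of the offcut.
- **Bystanders:** the pliers, tape measure, pencil and grey block look unmoved in the before and after top views, judged by eye only. The arm hid the pencil's near end in the last one.
- **Failed or disagreed:** the only thing that went wrong was the first slide stopping short of the end stop, fixed as above. No check disagreed with another.

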